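Ice the kidney dish

ROBOT

A 6-joint arm with a two-finger parallel gripper is mounted at the origin on a cart in front of the work surface, level with it; the furniture and walls round the work are solid. World frame = base frame: x ahead of the robot, y to its left, z up, the work surface at z = 0. Lengths are in mm, angles in degrees, forces in N, time in s.
With the tool pointing down it reaches from about 300 to 850 mm from the base axis. Payload 4.2 kg.
Tool frame: the origin (TCP) lies midway between the tips of the shut fingers; the grasp point (between the pads) lies 19 mm behind it; z points along the fingers, y is the line along which they close (so a half turn about z gives the same grasp; the last joint's range is limited). The gripper opens to 91 mm and grips with 3 to 60 N. Pads are 32 mm wide; open, the fingers measure 118 mm over their backs; the gripper's body (76 mm by 178 mm) begins 60 mm behind the grasp point.
Start: joints at [72.479, 18.312, 89.639, -0, 72.044, -1.146], TCP at [162.109, 551.692, 213.976] pointing down, gripper open.
Joint ranges: [-177.97, 177.97], [-48.28, 115.42], [12.27, 149.76], [-77.06, 257.06], [2.81, 150.46], [-146.56, 146.56]. Speed limits (degrees/s): [147.25, 147.25, 180, 180, 180, 180].

INTERFACE

Orientations are given as [roll, pitch, yaw] about the fixed x, y, z axes, in that order (R = Rz(yaw) Ry(pitch) Rx(roll)).
In Python, from workcell import state, grab_frame, camera_model, workorder gives the robot as it stands.
- The arm moves only by the tool carry_out, never from a script. Its argument "commands" is a list of rows, each a list of 7 numbers: the turn, a rotation vector about the tool's x, y, z in degrees, then the shift along the tool's x, y, z in mm, then the opening, from -1 (shut) to 1 (fully open). In form: [[ax, ay, az, dx, dy, dz, hand], ...]. A call has 1 to 20 rows; each row is the pose to reach, as a shift and turn from the pose commanded when the call began, along the tool's axes at that moment; what a row does not reach only later rows make up. A row lasts 1/10 s, in which the tool goes at most 50 mm and 8.59 degrees, less where a joint would pass 70% of its speed; a pose out of reach is approached as far as the arm can. A call with a gripper value outside its range is refused whole. The fingers move at their own pace and stop on an object; "force" is the grip in N (left out, the last holds). Time passes only in rows, so rows that repeat a pose let the fingers close. It gives the time, the measured TCP pose, the force, the opening and the grip force at its end, in the units of the state.
- state(): the state, without advancing time (a new reading comes with each control period).
- grab_frame(name): name is "scene" or "top"; returns the picture (420x560x3 uint8, red, green, blue); there is no depth.
- camera_model(name): a dict with "fx", "fy", "cx", "cy" (pixels), "origin" and "rotation" of the camera in the world. Camera axes: x right, y up, looking along -z (the intrinsics and any distortion apply to the point x, -y, -z); pixel columns grow to the right and rows downward; lengths in mm; the calibration is good to about 2 mm. A picture is of the moment at which its call begins. camera_model takes no time and is no camera call.
- workorder.job_done(): hands the job in; it is judged then, once.
The state is a dict: "time_s": time; "qpos": joint angles; "qvel": joint speeds; "effort": joint torques, N m; "ee_pos": TCP position; "ee_rot": TCP orientation; "force": force on the tool from outside, world axes, zero at the start; "torque": the same for the moment, N m; "gripper_width": finger opening in mm; "gripper_force": force on a finger pad.
Only numpy, scipy, OpenCV 4.12 (cv2) and the standard library are available. Lean on these libraries where they do the work, as an engineer would, in place of code of your own. Each camera call takes 0.05 s, during which the arm holds its last target. There are 200 camera calls.

TASK

A sample has to be kept cold: with the ice scoop from its stand, scoop ice out of the grey ice pan and tip at least four cubes into the steel kidney dish, then lay the scoop back in its stand as you found it. Do not let the gripper's fingers touch the ice, spill none on the table or the white pad, and leave the dish where it is and the bottle and the vial standing where they are.

Things in the scene. Friction and masses are not known exactly. Their poses are not given: they have to be found in the camera images.
- ice_pan: Dark grey foam ice pan, fixed, open on top, 324 x 156 mm, end lugs to 348 mm, rim top 68 mm high. Origin: centre of its underside; x along its length, z up. Flat floor 12 mm above the table, 264 mm (x) by 96 mm (y); walls flare out 18 mm up to the rim. The ice lies towards +x; the floor's -x third is bare.
- ice_scoop: Cast aluminium scoop, 0.16 kg, 190 mm long. Origin under the middle of its flat floor, x to the open nose, z up. Bowl 90 long, 84 wide (79 inside), walls 42 mm high, raked down to the thin lip at x=+45; back wall at x=-45. Handle from 30 mm up the back wall towards -x, rising 30 deg, 109 mm long, 16 thick (y), 22 high, flat sides. Starts in the stand, nose 25 deg down.
- scoop_grip (a point): Middle of the scoop's handle, where to hold it: 98 mm behind (-x) and 60 mm above the scoop's origin, in the scoop's frame; axes as the scoop's
- scoop_lip (a point): Middle of the scoop's thin front lip, 45 mm ahead (+x) of the scoop's origin, at the underside; axes as the scoop's
- scoop_bowl (a point): Point inside the scoop's bowl, 20 mm above its underside and 5 mm behind its middle; axes as the scoop's
- scoop_stand: Sheet steel scoop stand, fixed, 100 x 100 mm; origin near the centre of its footprint, at the table. Its sheet slopes 25 deg down towards +x, from 57 to 12 mm above the table, between side cheeks 96 mm apart and 22 mm above the sheet, to a 16 mm stop at the low end. The scoop lies with its bowl flat on the sheet, nose down to +x, handle up to -x.
- lip_home (a point): Point of the stand where the scoop's lip (scoop_lip) lies when the scoop is home; axes as the stand's
- grip_home (a point): Point in the air above the stand where the middle of the scoop's handle (scoop_grip) is when the scoop is home; axes as the stand's
- kidney_dish: Polished steel kidney dish, loose, 0.18 kg, 118 mm (x) by 227 mm (y), 41 mm high, thin flared walls; inner floor about 80 x 180 mm, 2 mm thick. It stands on the pad. Origin: centre of its underside, z up. It bulges to +x and is hollowed at -x.
- absorbent_pad: Flat white absorbent pad on the table, fixed, 170 (x) x 240 (y) x 6 mm, under the kidney dish; origin at the centre of its underside
- dish_middle (a point): Middle of the kidney dish, 20 mm above its underside; axes as the dish's
- ice0: Ice cube, clear whitish, 30 mm with rounded edges, 22 g, slippery; origin at its centre. Starts in the ice pan.
- ice1: Ice cube, clear whitish, 30 mm with rounded edges, 22 g, slippery; origin at its centre. Starts in the ice pan.
- ice2: Ice cube, clear whitish, 30 mm with rounded edges, 22 g, slippery; origin at its centre. Starts in the ice pan.
- ice3: Ice cube, clear whitish, 30 mm with rounded edges, 22 g, slippery; origin at its centre. Starts in the ice pan.
- ice4: Ice cube, clear whitish, 30 mm with rounded edges, 22 g, slippery; origin at its centre. Starts in the ice pan.
- ice5: Ice cube, clear whitish, 30 mm with rounded edges, 22 g, slippery; origin at its centre. Starts in the ice pan.
- ice6: Ice cube, clear whitish, 30 mm with rounded edges, 22 g, slippery; origin at its centre. Starts in the ice pan.
- ice7: Ice cube, clear whitish, 30 mm with rounded edges, 22 g, slippery; origin at its centre. Starts in the ice pan.
- infusion_bottle: Clear infusion bottle standing, 60 x 65 mm and 198 mm tall, not part of the job; origin at the centre of its underside, z up
- vial: Injection vial standing, 33 mm wide and 56 mm tall, not part of the job; origin at the centre of its underside, z up
- work_table: The work table with its green cover; its top is the plane z = 0. Origin on the floor, 0.8 m below the top

How it is judged (in metres and radians):
On the way:
1. the scoop, raised clear of the pan, holds ice (((distance between ice0 and scoop_bowl below 0.05 m and height (world z) of ice0 above 0.11 m) or (distance between ice1 and scoop_bowl below 0.05 m and height (world z) of ice1 above 0.11 m) or (distance between ice2 and scoop_bowl below 0.05 m and height (world z) of ice2 above 0.11 m) or (distance between ice3 and scoop_bowl below 0.05 m and height (world z) of ice3 above 0.11 m) or (distance between ice4 and scoop_bowl below 0.05 m and height (world z) of ice4 above 0.11 m) or (distance between ice5 and scoop_bowl below 0.05 m and height (world z) of ice5 above 0.11 m) or (distance between ice6 and scoop_bowl below 0.05 m and height (world z) of ice6 above 0.11 m) or (distance between ice7 and scoop_bowl below 0.05 m and height (world z) of ice7 above 0.11 m))), for 0.2 s.
At the end, for the whole second after the job is handed in: At least four ice cubes rest in the kidney dish (centres within 105 mm of its middle), no cube lies on the table, the pad or the floor, all at rest; the scoop lies home in its stand, lip and handle each within 25 mm of lip_home and grip_home, tilted 19 to 31 degrees, at rest ((distance between each of ice0, ice1, ice2, ice3 and dish_middle below 0.105 m or distance between each of ice4, ice5, ice6, ice7 and dish_middle below 0.105 m or (distance between any of ice0, ice1, ice2, ice3 and dish_middle below 0.105 m and (distance between each of ice4, ice5, ice6 and dish_middle below 0.105 m or distance between each of ice4, ice5, ice7 and dish_middle below 0.105 m or distance between each of ice4, ice6, ice7 and dish_middle below 0.105 m or distance between each of ice5, ice6, ice7 and dish_middle below 0.105 m)) or ((distance between each of ice0, ice1 and dish_middle below 0.105 m or distance between each of ice0, ice2 and dish_middle below 0.105 m or distance between each of ice0, ice3 and dish_middle below 0.105 m or distance between each of ice1, ice2 and dish_middle below 0.105 m or distance between each of ice1, ice3 and dish_middle below 0.105 m or distance between each of ice2, ice3 and dish_middle below 0.105 m) and (distance between each of ice4, ice5 and dish_middle below 0.105 m or distance between each of ice4, ice6 and dish_middle below 0.105 m or distance between each of ice4, ice7 and dish_middle below 0.105 m or distance between each of ice5, ice6 and dish_middle below 0.105 m or distance between each of ice5, ice7 and dish_middle below 0.105 m or distance between each of ice6, ice7 and dish_middle below 0.105 m)) or ((distance between each of ice0, ice1, ice2 and dish_middle below 0.105 m or distance between each of ice0, ice1, ice3 and dish_middle below 0.105 m or distance between each of ice0, ice2, ice3 and dish_middle below 0.105 m or distance between each of ice1, ice2, ice3 and dish_middle below 0.105 m) and distance between any of ice4, ice5, ice6, ice7 and dish_middle below 0.105 m)) and contact force between each of ice0, ice1, ice2, ice3, ice4, ice5, ice6, ice7 and work_table below 0.02 N and contact force between each of ice0, ice1, ice2, ice3, ice4, ice5, ice6, ice7 and absorbent_pad below 0.02 N and height (world z) of each of ice0, ice1, ice2, ice3, ice4, ice5, ice6, ice7 above 0 m and linear speed of each of ice0, ice1, ice2, ice3, ice4, ice5, ice6, ice7 below 0.03 m/s and distance between scoop_lip and lip_home below 0.025 m and distance between scoop_grip and grip_home below 0.025 m and angle between ice_scoop's own z axis and vertical between 0.33 and 0.54 rad and linear speed of ice_scoop below 0.02 m/s); the robot touches nothing.
It fails at once if a finger touches the ice (contact force between the fingers and ice0 above 0.5 N or contact force between the fingers and ice1 above 0.5 N or contact force between the fingers and ice2 above 0.5 N or contact force between the fingers and ice3 above 0.5 N or contact force between the fingers and ice4 above 0.5 N or contact force between the fingers and ice5 above 0.5 N or contact force between the fingers and ice6 above 0.5 N or contact force between the fingers and ice7 above 0.5 N).
It fails at once if the kidney dish is pushed more than 4 cm or tipped (distance of kidney_dish from where it was at the start of the episode above 0.04 m or angle between kidney_dish's own z axis and vertical above 0.4 rad).
It fails at once if the infusion bottle or the vial is knocked over or pushed more than 4 cm (angle between any of infusion_bottle, vial's own z axis and vertical above 0.4 rad or distance of any of infusion_bottle, vial from where it was at the start of the episode above 0.04 m).
It also fails if it takes over 61 s, if anything falls off the work surface, if the arm or the gripper's body presses on something with over 40 N, if the wrist force passes 120 N, or if a joint passes its speed limit or range.

## Working session

There is one attempt and no reset: what is moved stays moved. The work goes in short steps, Python scripts to look and compute and a tool call to move; the robot and the scene stay as the last step left them, time stands still between calls to the robot, and variables do not carry over. Pictures are saved under pics/ and viewed, at most 10 in all, crops included, and the job is handed in when it is done.

Besides the shell and the picture viewer there is one more tool, called after "Call:" by a JSON object that holds its "fn" and its "kwargs". carry_out: Moves the arm, as the interface text tells. Its arguments: {"type":"object","properties":{"commands":{"type":"array"},"force":{"type":"number"}},"required":["commands"]}

```bash
ls; mkdir -p pics
python3 - <<'E'
from workcell import state, grab_frame, camera_model
import cv2
print(state())
for n in ("scene","top"):
    m=camera_model(n); print(n,m)
    cv2.imwrite(f"pics/{n}0.png",cv2.resize(grab_frame(n)[:,:,::-1],(800,600),interpolation=cv2.INTER_CUBIC))
E
```

```text
pics
{'time_s': 0.0, 'qpos': array([ 7.24794588e+01,  1.83504862e+01,  8.97082186e+01,  7.99119054e-04,
        7.20431745e+01, -1.14598189e+00]), 'qvel': array([-0.07874755,  0.00775057, -0.01641444,  0.0400886 ,  0.0555399 ,
        0.02037374]), 'effort': array([-2.43325470e-03, -4.12443209e+01, -2.31972849e+01,  7.23168603e-02,
        4.58345760e-02, -1.32565829e-04]), 'ee_pos': array([161.94064732, 551.18350414, 213.11957858]), 'ee_rot': array([-1.79898156e+02, -2.79716967e-03,  1.63625191e+02]), 'force': array([-0.68406969,  0.599208  , -0.1758022 ]), 'torque': array([0.00933187, 0.00319532, 0.00961939]), 'gripper_force': 0.0, 'gripper_width': 91.19681778014143}
scene {'fx': 513.1338447643366, 'fy': 513.1338447643366, 'cx': 280.46169655877, 'cy': 203.60908014179913, 'origin': array([-484.81165023,  869.29563235, 1016.47879953]), 'rotation': array([ 4.63768424e+01, -7.53428352e-02, -1.30431779e+02])}
top {'fx': 503.4669811315376, 'fy': 503.4669811315376, 'cx': 276.22135432175577, 'cy': 211.30883650506456, 'origin': array([ 394.37522255,   -3.39500221, 1406.86212075]), 'rotation': array([  5.4331056 ,  -0.60571598, -90.8603554 ])}
```

View pics/scene0.png

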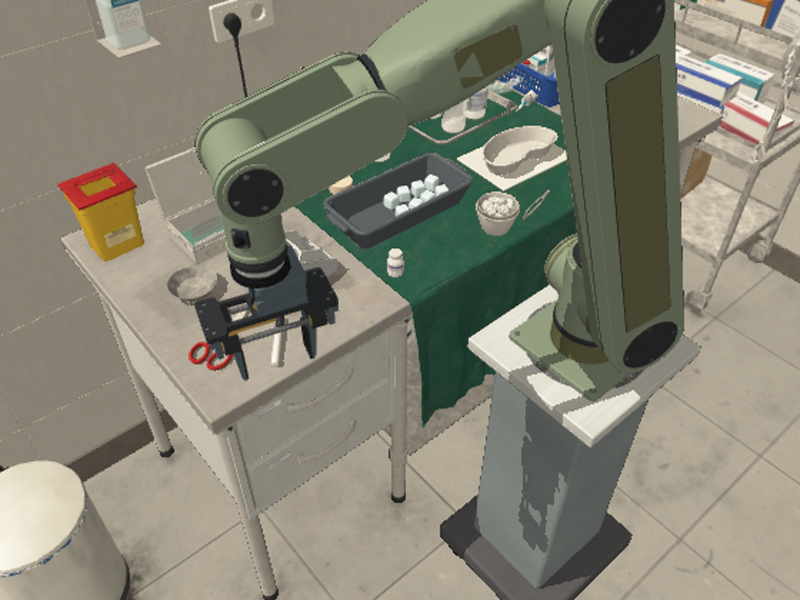

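View pics/top0.png

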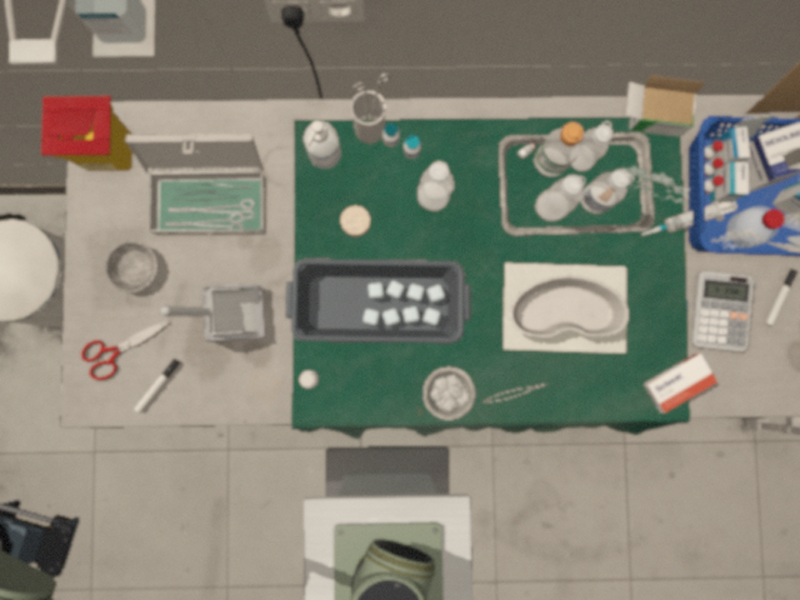

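Call:
{"fn": "carry_out", "kwargs": {"commands": [[0,0,5,-20,-20,-10,1],[0,0,12,-55,-58,-25,1],[0,0,19,-95,-100,-40,1],[0,0,26,-130,-137,-55,1],[0,0,33,-165,-174,-70,1],[0,0,40,-200,-211,-85,1],[0,0,47,-235,-248,-100,1],[0,0,54,-270,-285,-115,1],[0,0,61,-305,-322,-125,1],[0,0,68,-340,-358,-137,1],[0,0,72,-370,-390,-137,1],[0,0,73.6,-388,-407,-137,1],[0,0,73.6,-388,-407,-137,1]]}}

```text
time_s: 1.4
ee_pos: [421.6, 47.0, 350.6]
ee_rot: [180.0, 0.1, 89.5]
force: [0.2, 1.0, -0.0]
gripper_width: 91.0
gripper_force: 0.0
```

```bash
cat > h.py <<'E'
import numpy as np, cv2
from scipy.spatial.transform import Rotation as Ro
from workcell import state, grab_frame, camera_model
def ray(n,u,v):
    m=camera_model(n); R=Ro.from_euler('xyz',m['rotation'],degrees=True)
    d=R.apply([(u-m['cx'])/m['fx'],-(v-m['cy'])/m['fy'],-1]); return m['origin'],d
def onz(n,u,v,z):
    o,d=ray(n,u,v); return o+d*(z-o[2])/d[2]
def tri(a,b):
    (o,d),(p,e)=ray('scene',*a),ray('top',*b)
    s=np.linalg.lstsq(np.c_[d,-e],p-o,rcond=None)[0]
    A,B=o+d*s[0],p+e*s[1]; return (A+B)/2,np.linalg.norm(A-B)
def crop(f,x0,y0,w,h,k): return cv2.resize(f[y0:y0+h,x0:x0+w,::-1],None,fx=k,fy=k,interpolation=cv2.INTER_CUBIC)
E
python3 - <<'E'
from h import *
s=state();print(s['ee_pos'],s['ee_rot'],s['time_s'])
t=grab_frame('top');c=grab_frame('scene')
cv2.imwrite('pics/f_t.png',t[:,:,::-1]);cv2.imwrite('pics/f_s.png',c[:,:,::-1])
# top row: stand top view x110..190 , y190..250 ; scene stand
A=crop(t,110,190,80,60,5); B=crop(c,110,140,160,120,5)
cv2.imwrite('pics/c1.png',B)
C=np.vstack([crop(t,105,180,160,60,5)[:300],crop(t,105,195,160,60,5)])
cv2.imwrite('pics/c2.png',crop(t,110,170,230,90,3.45))
cv2.imwrite('pics/c3.png',A)
cv2.imwrite('pics/full.png',cv2.resize(c[:,:,::-1],(800,600)))
E
```

```text
[421.64714343  47.00190449 350.61469989] [1.79969212e+02 1.34480250e-01 8.95305754e+01] 1.4
```

View pics/c1.png

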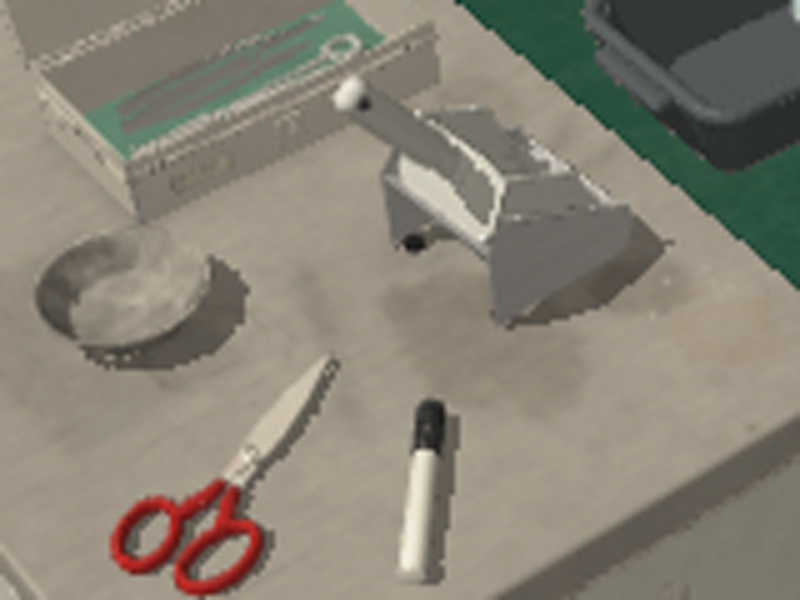

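View pics/c3.png

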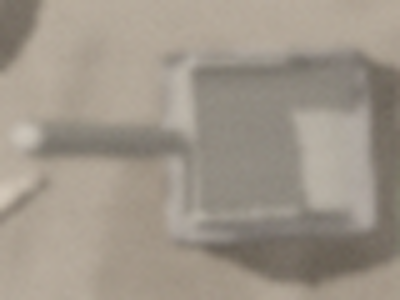

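Run:
```python
from h import *
S=lambda x,y:(110+(x+.5)/5-.5,140+(y+.5)/5-.5)
T=lambda x,y:(110+(x+.5)/5-.5,190+(y+.5)/5-.5)
p,e=tri(S(352,93),T(27,138));print('tip',p,e)
print('base',onz('top',*T(185,140),p[2]-85), 'mid',onz('top',*T(110,139),p[2]-48))
for q in[(167,55),(170,240)]:print('hi',onz('top',*T(*q),79))
for q in[(365,55),(372,232)]:print('lo',onz('top',*T(*q),34))
print('cheek foot',onz('scene',*S(505,323),0),onz('scene',*S(490,240),79))
f=cv2.imread('pics/f_t.png')
cv2.imwrite('pics/c4.png',cv2.resize(f[175:255,195:450],(800,250),interpolation=cv2.INTER_CUBIC))
```

```text
tip [502.49099924 378.85211645 163.70293188] 2.7797356719961375
base [508.59355057 323.06911676  78.70293188] mid [506.46937177 352.35487119 115.70293188]
hi [553.8681652 332.9200516  79.       ]
hi [455.91098604 330.37117641  79.        ]
lo [557.78218184 236.14566469  34.        ]
lo [460.75270734 232.09570855  34.        ]
cheek foot [453.97522981 330.81304218   0.        ] [440.59131738 341.20026083  79.        ]
```

View pics/c4.png

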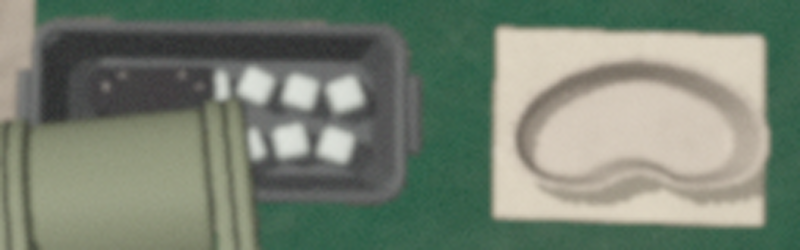

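Run:
```python
from h import *
C=lambda x,y:(195+x*255/800,175+y*.32)
T=lambda x,y:(x*.7,y*.7)
print('pan c4 TL,TR,BR',*[onz('top',*C(*q),68)[:2].round() for q in[(40,22),(402,26),(402,201)]])
print('pan rimL,rimR mids',*[onz('top',*C(*q),68)[:2].round() for q in[(36,110),(412,110)]])
print('top0 corners',*[onz('top',*T(*q),68)[:2].round() for q in[(297,262),(463,264),(463,341),(297,341),(287,300),(469,301)]])
print('scene rim',*[onz('scene',*T(*q),68)[:2].round() for q in[(325,205),(365,240),(471,178),(430,153)]])
print('cubes',*[onz('top',*T(*q),35)[:2].round() for q in[(375,290),(394,289),(414,293),(435,293),(371,317),(390,317),(409,314),(430,317)]])
print('cubes c4',*[onz('top',*C(*q),35)[:2].round() for q in[(256,86),(301,92),(346,95),(291,141),(337,146)]])
print('pad',*[onz('top',*C(*q),6)[:2].round() for q in[(497,27),(765,35),(765,225),(494,217)]])
print('dish L R T B',*[onz('top',*C(*q),47)[:2].round() for q in[(517,135),(769,135),(640,60),(560,190),(700,190)]])
```

```text
pan c4 TL,TR,BR [603. 163.] [ 595. -147.] [ 445. -143.]
pan rimL,rimR mids [527. 167.] [ 523. -154.]
top0 corners [599. 163.] [ 591. -149.] [ 447. -146.] [451. 163.] [528. 181.] [ 521. -159.]
scene rim [579. 174.] [432. 181.] [ 449. -134.] [ 583. -132.]
cubes [548.  17.] [549. -19.] [541. -57.] [541. -98.] [496.  26.] [496. -11.] [501. -47.] [495. -87.]
cubes c4 [549. -21.] [543. -61.] [ 540. -100.] [500. -51.] [495. -91.]
pad [ 603. -239.] [ 592. -480.] [ 421. -472.] [ 432. -231.]
dish L R T B [ 502. -246.] [ 498. -465.] [ 566. -355.] [ 453. -282.] [ 451. -403.]
```

Run:
```python
from h import *
s=state();print(s['ee_pos'],s['ee_rot'],s['time_s'],s['qvel'])
```

```text
[419.58825908  50.98841943 350.38488913] [-1.79908070e+02 -3.19373603e-02  8.98562673e+01] 1.5 [ 3.15100948 -0.69672648  0.73487834  0.4118871   0.05334474  0.13576236]
```

Call:
{"fn": "carry_out", "kwargs": {"commands": [[0,0,0,15,4,5,1],[0,0,0,45,12,15,1],[0,0,-1,85,24,30,1],[0,0,-1,130,36,50,1],[0,0,-2,175,49,70,1],[0,0,-2.5,220,62,90,1],[0,0,-2.5,260,73,100,1],[0,0,-2.5,288,81,111,1],[0,0,-2.5,300,84,111,1],[0,0,-2.5,300,84,125,1],[0,0,-2.5,300,84,155,1],[0,0,-2.5,300,84,190,1],[0,0,-2.5,300,84,220,1],[0,0,-2.5,300,84,240,1],[0,0,-2.5,300,84,246,1],[0,0,-2.5,300,84,246,1],[0,0,-2.5,300,84,246,1],[0,0,-2.5,300,84,246,0.2]]}}

```text
time_s: 3.3
ee_pos: [504.2, 352.5, 106.7]
ee_rot: [179.9, -0.1, 92.5]
force: [0.4, -0.0, 0.0]
gripper_width: 86.2
gripper_force: 0.0
```

Run:
```python
from h import *
t=grab_frame('top');c=grab_frame('scene')
s=state();print(s['ee_pos'],s['ee_rot'],s['force'],s['time_s'],s['gripper_width'])
cv2.imwrite('pics/g_t.png',t[:,:,::-1]);cv2.imwrite('pics/g_s.png',c[:,:,::-1])
# left: scene stand, bottom: pan from top
a=crop(c,130,100,140,105,4); b=crop(t,195,175,180,80,4.4)
o=np.zeros((600,800,3),np.uint8)
a=cv2.resize(a,(320,240)); o[:240,:320]=a
d=cv2.resize(crop(t,105,185,90,68,1),(320,240),interpolation=cv2.INTER_CUBIC);o[:240,400:720]=d
o[245:245+b.shape[0],:b.shape[1]]=b
cv2.imwrite('pics/g.png',o)
```

```text
[503.98938929 352.24021376 106.23389827] [ 1.79890707e+02 -7.15365674e-02  9.25281395e+01] [-0.06816596  0.24171687 -0.34433009] 3.4 78.02985233781148
```

View pics/g.png

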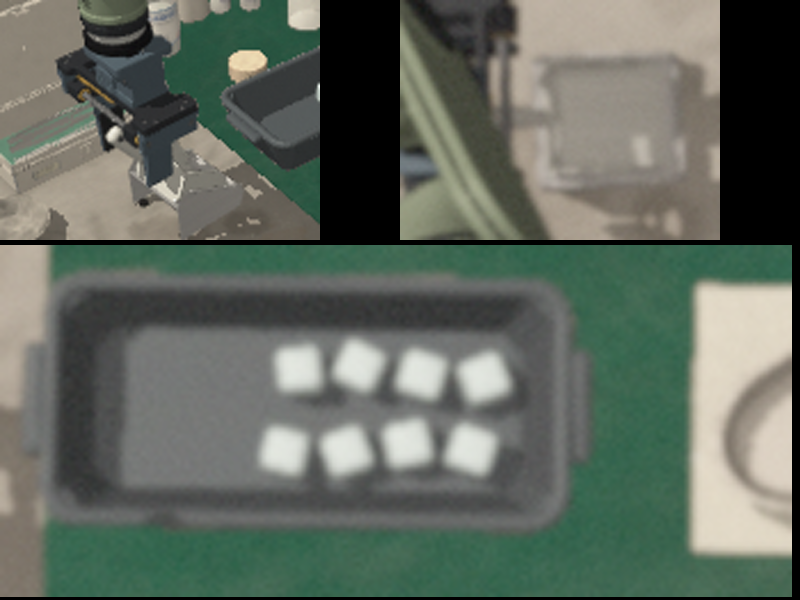

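Run:
```python
from h import *
C=lambda x,y:(195+(x+.5)/4.4-.5,175+(y-244.5)/4.4-.5)
print('floor',*[onz('top',*C(*q),12)[:2].round(1) for q in[(150,328),(150,488),(125,408),(526,415)]])
print('rim L R mids',*[onz('top',*C(*q),68)[:2].round(1) for q in[(47,400),(572,405)]])
print('rim T,B at x=150',*[onz('top',*C(*q),68)[:2].round(1) for q in[(150,272),(150,527),(480,278),(480,528)]])
print('lugs',*[onz('top',*C(*q),60)[:2].round(1) for q in[(24,398),(590,406)]])
t=cv2.cvtColor(cv2.imread('pics/g_t.png'),cv2.COLOR_BGR2GRAY)
for c0,c1 in((225,245),(245,255),(318,322)): 
  print(c0,t[182:250,c0:c1].mean(1).round().astype(int))
print(t[212:222,195:235].mean(0).round().astype(int)); print(t[212:218,295:335].mean(0).round().astype(int))
```

```text
floor [578.6 111.7] [477.1 112.3] [527.9 127.8] [ 519.9 -125.7]
rim L R mids [528.1 169.7] [ 520.6 -148.9]
rim T,B at x=150 [605.7 106.8] [450.2 107.8] [599.3 -94.5] [446.7 -91.4]
lugs [530.3 184.8] [ 520.6 -160.8]
225 [107 108  95  77  63  58  58  57  58  57  63  81 102 114 118 119 120 119
 119 120 120 119 119 119 119 119 120 119 120 119 120 120 120 120 119 120
 120 120 120 120 120 120 120 120 119 120 119 111  94  81  76  78  85  94
  99  96  89  86  86  84  84  84  84  83  84  84  84  86]
245 [103 107  99  81  66  58  57  56  56  59  62  79 101 114 118 118 120 119
 118 119 119 119 119 119 119 118 119 119 120 120 119 119 119 120 121 122
 123 124 126 128 130 129 128 125 121 120 118 111  98  83  76  77  82  93
 105 108  97  87  84  84  83  84  84  85  85  84  85  86]
318 [ 89  95 100 104 106 104 105 106 101  99  95  96  96  98  97  98  98  98
  98  98  98  99  99  98  98  97  99  97  99  98  99  99  98  98  98 100
 100  99  99  99  98  98  98 101  98  97 100  99 100 104 110 112 112 109
 106  99  90  86  85  83  83  84  84  85  86  89  88  88]
[118 119 119 118 117 117 118 116 112 111 113 105  88  67  57  54  54  56
  54  57  58  68  78  80  80  79  83  92 106 116 120 120 119 120 120 120
 120 120 120 120]
[110 112 120 131 144 154 155 148 140 131 122 116 107 103 102 105 105 102
  97  91  89  92  90  91  91 100 112 118 108  97 100 106 104  95  89  90
  91  88  90  86]
```

Call:
{"fn": "carry_out", "kwargs": {"commands": [[0,0,0,0,0,0,-0.5],[0,0,0,0,0,0,-0.8],[0,0,0,0,0,0,-1],[0,0,0,0,0,0,-1],[0,0,0,0,0,0,-1],[0,0,0,0,0,0,-1],[0,0,0,0,0,0,-1],[0,0,0,0,0,0,-1]], "force": 60}}

```text
time_s: 4.2
ee_pos: [503.4, 351.6, 105.0]
ee_rot: [-180.0, 0.0, 92.5]
force: [-0.8, -0.9, 1.2]
gripper_width: 15.7
gripper_force: 60.0
```

```bash
cat >> h.py <<'E'
G=np.array([-90,0,42.8]); L=np.array([45.,0,0])  # TCP, lip in scoop frame
def pose(lip,pitch,yaw):
    "TCP pose for scoop lip position; pitch nose down deg, scoop yaw"
    Rs=Ro.from_euler('ZY',[yaw,pitch],degrees=True)
    p=np.array(lip)+Rs.apply(G-L)
    Rt=Rs*Ro.from_euler('y',-25,degrees=True)*Ro.from_euler('ZX',[180,180],degrees=True)
    return p,Rt
def rel(P0,P1):
    d=P0[1].inv()
    return np.r_[(d*P1[1]).as_rotvec(degrees=True),d.apply(P1[0]-P0[0])].round(1).tolist()
def cur():
    s=state(); return s['ee_pos'],Ro.from_euler('xyz',s['ee_rot'],degrees=True)
PG=(np.array([503.7,351.8,105.0]),Ro.from_euler('xyz',[180,0,92.5],degrees=True))
px=lambda y:525.5+.023*(y-10.5)
E
python3 - <<'E'
from h import *
print(rel(PG,pose([px(50),50,130],25,-91.3)))
print(rel(PG,pose([px(50),50,130],12,-91.3)))
E
```

```text
[0.0, -0.0, 3.8, -198.5, 16.4, -120.8]
[0.4, -13.0, 3.8, -179.6, 17.7, -94.9]
```

Call:
{"fn": "carry_out", "kwargs": {"commands": [[0,0,0,0,0,-4,-1],[0,0,0,0,0,-12,-1],[0,0,0,0,0,-25,-1],[0,0,0,0,0,-45,-1],[0,0,0,0,0,-70,-1],[0,0,0,0,0,-95,-1],[0,0,0,0,0,-115,-1],[0,0,0,0,0,-121,-1]]}}

```text
time_s: 5.0
ee_pos: [504.6, 352.7, 229.8]
ee_rot: [179.7, -0.2, 92.5]
force: [-0.3, -0.4, -2.0]
gripper_width: 15.8
gripper_force: 60.0
```

Call:
{"fn": "carry_out", "kwargs": {"commands": [[0,0,0.5,-12,1,0,-1],[0,0,1.2,-40,3,0,-1],[0,0,2,-75,6,0,-1],[0,0,3,-110,9,0,-1],[0,0,3.8,-145,12,0,-1],[0,0,3.8,-175,15,0,-1],[0,0,3.8,-193,16,0,-1],[0,0,3.8,-198.5,16.4,0,-1],[0,0,3.8,-198.5,16.4,0,-1],[0,0,3.8,-198.5,16.4,0,-1]]}}

```text
time_s: 6.0
ee_pos: [528.3, 154.7, 225.5]
ee_rot: [-179.9, -0.0, 88.7]
force: [0.7, -0.2, -1.4]
gripper_width: 15.6
gripper_force: 60.0
```

Run:
```python
from h import *
t=grab_frame('top');c=grab_frame('scene')
s=state();print(s['ee_pos'],s['ee_rot'],s['time_s'],s['force'])
def proj(n,p):
    m=camera_model(n);R=Ro.from_euler('xyz',m['rotation'],degrees=True)
    v=R.inv().apply(p-m['origin']);return [m['cx']+m['fx']*v[0]/-v[2],m['cy']-m['fy']*v[1]/-v[2]]
Rs=Ro.from_euler('ZY',[-91.3,25],degrees=True)
l=np.array([px(50),50,130])
for n,k in(('scene',c),('top',t)):
    for q in([45,42,0],[45,-42,0],[-45,42,42],[-45,-42,42]):
        print(n,q,np.round(proj(n,l+Rs.apply(np.array(q)-L)),1))
o=np.zeros((600,800,3),np.uint8)
o[:,:400]=crop(c,200,110,80,120,5); o[:,400:]=crop(t,195,165,80,120,5)
cv2.imwrite('pics/l.png',o)
```

```text
[528.39414766 155.13190579 225.66923298] [-1.79970835e+02 -1.69492022e-02  8.87880869e+01] 6.1 [-0.51694227 -0.35559016 -1.42988736]
scene [45, 42, 0] [261. 113.]
scene [45, -42, 0] [278.2 125.3]
scene [-45, 42, 42] [243.   98.7]
scene [-45, -42, 42] [260.5 111.2]
top [45, 42, 0] [249.4 191.1]
top [45, -42, 0] [249.  223.9]
top [-45, 42, 42] [221.5 186.6]
top [-45, -42, 42] [220.9 221.5]
```

View pics/l.png

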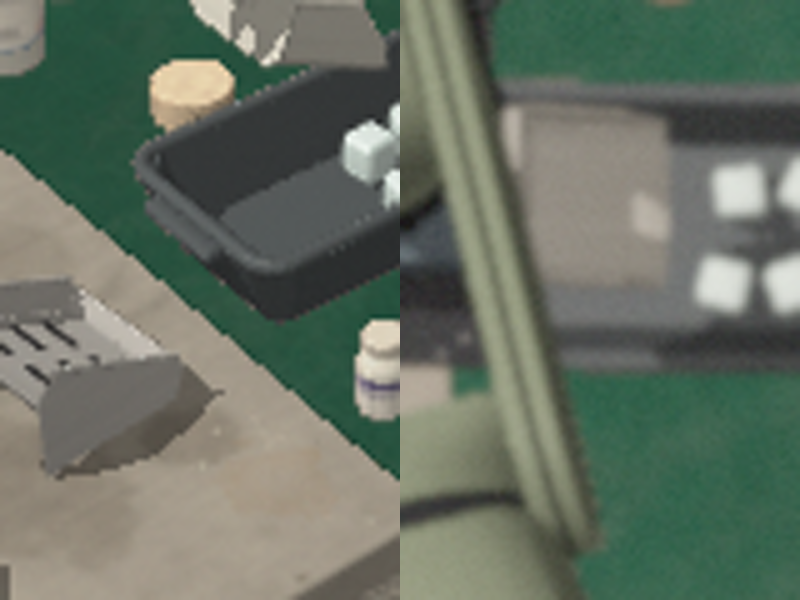

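Run:
```python
from h import *
t=grab_frame('top');c=grab_frame('scene')
cv2.imwrite('pics/m_t.png',t[:,:,::-1]);cv2.imwrite('pics/m_s.png',c[:,:,::-1])
o=np.zeros((600,800,3),np.uint8)
o[:,:400]=crop(c,225,80,62,94,6.4)[:600,:400] if 0 else cv2.resize(crop(c,220,75,66,66,1),(400,400),interpolation=cv2.INTER_CUBIC).repeat(1,0)[:400].tolist()+[[[0]*3]*400]*200
o[:400,400:]=cv2.resize(crop(t,210,178,50,50,1),(400,400),interpolation=cv2.INTER_CUBIC)
cv2.imwrite('pics/m.png',o)
```

```text
(no output)
```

View pics/m.png

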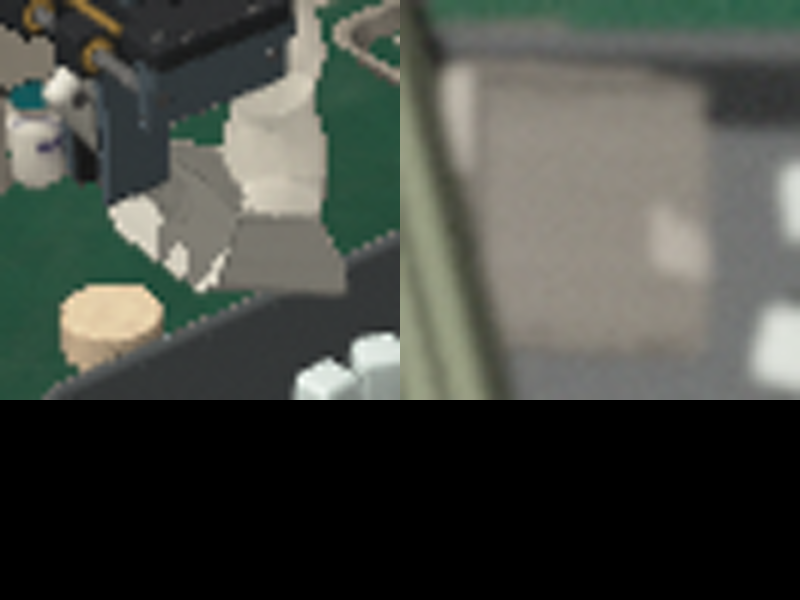

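```bash
cat >> h.py <<'E'
def proj(n,p):
    m=camera_model(n);R=Ro.from_euler('xyz',m['rotation'],degrees=True)
    v=R.inv().apply(p-m['origin']);return np.array([m['cx']+m['fx']*v[0]/-v[2],m['cy']-m['fy']*v[1]/-v[2]])
E
python3 - <<'E'
from h import *
from scipy.optimize import least_squares
ob=[('scene',[45,-42,0],(276.9,123.2)),('scene',[-45,-42,0],(255.5,122.9)),('scene',[-45,-42,42],(259,110.5)),
('top',[45,42,0],(248.75,188.6)),('top',[45,-42,0],(248.75,222.))]
l0=np.array([px(50),50,130])
def f(x,full=False):
    Rs=Ro.from_euler('ZY',[-91.3+x[3],25+x[4]],degrees=True)
    r=np.array([proj(n,l0+x[:3]+Rs.apply(np.array(q)-L))-o for n,q,o in ob])
    return r if full else r.ravel()
print(f(np.zeros(5),1).round(1))
for s in ([1,1,1,1,1],[1,1,1,0,1],[1,1,1,0,0]):
    s=np.array(s)
    r=least_squares(lambda x:np.r_[f(x*s)],np.zeros(5));print((r.x*s).round(1),r.cost);print(f(r.x*s,1).round(1).tolist())
E
```

```text
[[1.3 2.1]
 [0.4 1.8]
 [1.5 0.7]
 [0.7 2.5]
 [0.2 1.9]]
[ 5.1  0.8  4.8  1.3 -1.4] 0.6119998952833525
[[0.2, -0.0], [-0.5, 0.6], [0.2, -0.6], [-0.1, 0.3], [0.2, -0.2]]
[ 4.7  0.2  4.3  0.  -1.1] 0.9892791596893146
[[0.2, 0.3], [-0.9, 0.4], [-0.0, -0.7], [0.5, 0.5], [0.0, -0.1]]
[5.  0.5 2.9 0.  0. ] 1.139749372026935
[[0.1, 0.6], [-0.8, 0.2], [0.3, -0.9], [0.4, 0.4], [-0.0, -0.1]]
```

```bash
cat >> h.py <<'E'
W=lambda y,z,p,yaw=-92.0:pose([px(y)-4.5,y,z],p,yaw)
def show(P0,*Ps):
    for P in Ps: print(rel(P0,P), P[0].round(), P[1].as_euler('xyz',degrees=True).round(1))
E
python3 - <<'E'
from h import *
show(pose([px(50),50,130],25,-91.3),W(52,70,22),W(52,45,17),W(52,25,12),W(52,15,12))
show(W(52,15,12),W(20,15,12),W(0,15,8),W(-10,15,5),W(-60,15,4),W(-90,15,4))
E
```

```text
[0.0, -3.0, 0.7, 6.8, -3.2, 65.6] [526. 161. 160.] [180.   3.  88.]
[0.0, -8.0, 0.7, 14.2, -3.1, 100.4] [526. 169. 125.] [180.   8.  88.]
[0.1, -13.0, 0.7, 20.8, -3.0, 130.9] [526. 175.  95.] [-180.   13.   88.]
[0.1, -13.0, 0.7, 20.8, -3.0, 140.9] [526. 175.  85.] [-180.   13.   88.]
[0.0, 0.0, 0.0, -31.2, 0.4, 7.2] [526. 143.  85.] [-180.   13.   88.]
[0.0, -4.0, -0.0, -44.2, 0.6, 19.2] [525. 128.  76.] [180.  17.  88.]
[-0.0, -7.0, -0.0, -49.5, 0.7, 27.4] [525. 121.  69.] [180.  20.  88.]
[-0.0, -8.0, -0.0, -96.8, 1.3, 40.6] [524.  72.  67.] [180.  21.  88.]
[-0.0, -8.0, -0.0, -126.1, 1.7, 47.4] [523.  42.  67.] [180.  21.  88.]
```

Call:
{"fn": "carry_out", "kwargs": {"commands": [[0,0,0,1,-1,10,-1],[0,-1,0.3,3,-2,30,-1],[0,-3,0.7,6.8,-3.2,62,-1],[0,-8,0.7,14.2,-3.1,95,-1],[0,-13,0.7,20.8,-3,122,-1],[0,-13,0.7,20.8,-3,131,-1],[0,-13,0.7,20.8,-3,135,-1],[0,-13,0.7,20.8,-3,139,-1],[0,-13,0.7,20.8,-3,141,-1],[0,-13,0.7,20.8,-3,141,-1]]}}

```text
time_s: 7.2
ee_pos: [526.6, 174.5, 85.9]
ee_rot: [179.8, 12.9, 87.9]
force: [-0.6, -1.1, -0.2]
gripper_width: 15.9
gripper_force: 60.0
```

Call:
{"fn": "carry_out", "kwargs": {"commands": [[0,0,0,0.5,0,2,-1],[0,0,0,0.7,0,3,-1],[0,0,0,0.9,0,4,-1],[0,0,0,0.9,0,4,-1]]}}

```text
time_s: 7.6
ee_pos: [526.1, 175.0, 80.8]
ee_rot: [179.9, 13.0, 88.0]
force: [0.5, -0.4, -1.4]
gripper_width: 15.4
gripper_force: 60.0
```

Call:
{"fn": "carry_out", "kwargs": {"commands": [[0,0,0,0.3,0,1.5,-1],[0,0,0,0.6,0,3,-1],[0,0,0,0.6,0,3,-1]]}}

```text
time_s: 7.9
ee_pos: [525.9, 175.0, 77.5]
ee_rot: [180.0, 13.0, 88.0]
force: [0.3, -0.1, -1.4]
gripper_width: 15.6
gripper_force: 60.0
```

Call:
{"fn": "carry_out", "kwargs": {"commands": [[0,0,0,0.2,0,1,-1],[0,0,0,0.4,0,2,-1],[0,0,0,0.4,0,2,-1]]}}

```text
time_s: 8.2
ee_pos: [526.2, 175.1, 76.1]
ee_rot: [179.9, 13.0, 88.0]
force: [0.2, 0.9, 1.4]
gripper_width: 15.6
gripper_force: 60.0
```

Run:
```python
from h import *
P0=W(52,6,12)
show(P0,*[W(y,6,p) for y,p in((40,12),(20,12),(10,11),(0,9),(-10,7),(-20,6),(-40,6))])
```

```text
[0.0, 0.0, 0.0, -11.7, 0.1, 2.7] [526. 163.  76.] [-180.   13.   88.]
[0.0, 0.0, 0.0, -31.2, 0.4, 7.2] [526. 143.  76.] [-180.   13.   88.]
[-0.0, -1.0, -0.0, -39.3, 0.5, 11.3] [525. 134.  74.] [180.  14.  88.]
[0.0, -3.0, -0.0, -45.8, 0.6, 17.3] [525. 127.  69.] [180.  16.  88.]
[-0.0, -5.0, -0.0, -52.5, 0.7, 23.4] [525. 119.  65.] [180.  18.  88.]
[-0.0, -6.0, -0.0, -60.7, 0.9, 27.6] [525. 110.  63.] [180.  19.  88.]
[-0.0, -6.0, -0.0, -80.2, 1.1, 32.1] [524.  90.  63.] [180.  19.  88.]
```

Call:
{"fn": "carry_out", "kwargs": {"commands": [[0,0,0,-5,0,1.1,-1],[0,0,0,-11.7,0.1,2.7,-1],[0,0,0,-20,0.2,4.6,-1],[0,0,0,-31.2,0.4,7.2,-1],[0,-1,0,-39.3,0.5,11.3,-1],[0,-2,0,-42.6,0.5,14.3,-1],[0,-3,0,-45.8,0.6,17.3,-1],[0,-4,0,-49.1,0.6,20.3,-1],[0,-5,0,-52.5,0.7,23.4,-1],[0,-6,0,-60.7,0.9,27.6,-1],[0,-6,0,-70.5,1,29.9,-1],[0,-6,0,-80.2,1.1,32.1,-1],[0,-6,0,-80.2,1.1,32.1,-1]]}}

```text
time_s: 9.5
ee_pos: [524.9, 88.6, 62.8]
ee_rot: [179.8, 19.1, 88.1]
force: [1.3, 1.2, 2.6]
gripper_width: 16.0
gripper_force: 60.0
```

Run:
```python
from h import *
t=grab_frame('top');c=grab_frame('scene')
o=np.zeros((600,800,3),np.uint8)
o[:400,:400]=cv2.resize(crop(c,230,90,100,100,1),(400,400),interpolation=cv2.INTER_CUBIC)
o[:400,400:]=cv2.resize(crop(t,250,170,80,80,1),(400,400),interpolation=cv2.INTER_CUBIC)
cv2.imwrite('pics/n.png',o[:400])
print(state()['force'])
```

```text
[ 1.88540271 -0.70474063  3.99548625]
```

View pics/n.png

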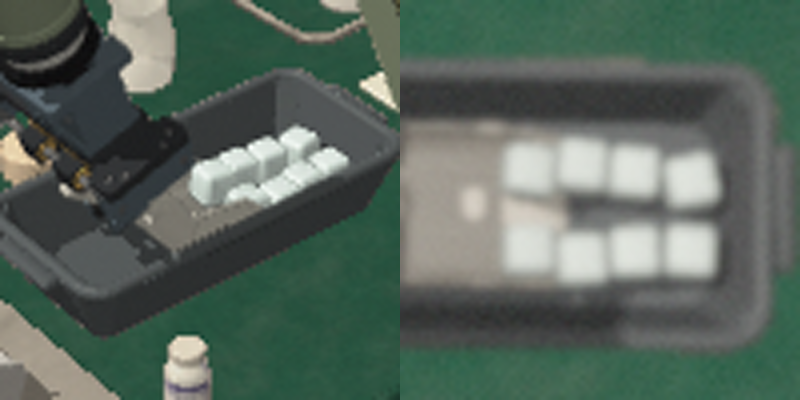

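Call:
{"fn": "carry_out", "kwargs": {"commands": [[0,0,0,-5.7,0.1,2,-1],[0,0,0,-12.3,0.2,4.2,-1],[0,0,0,-19,0.2,6.5,-1],[0,0,0,-25.5,0.3,8.8,-1],[0,0,0,-32.1,0.4,11.1,-1],[0,0,0,-32.1,0.4,11.1,-1]]}}

```text
time_s: 10.2
ee_pos: [524.5, 56.3, 63.1]
ee_rot: [179.8, 18.9, 88.0]
force: [1.2, 4.7, 6.5]
gripper_width: 15.7
gripper_force: 60.0
```

Call:
{"fn": "carry_out", "kwargs": {"commands": [[0,0,0,-4.8,0.1,1,-1],[0,0,0,-9.6,0.1,2.6,-1],[0,0,0,-13.4,0.2,4,-1],[0,0,0,-16.2,0.2,5,-1],[0,0,0,-16.2,0.2,5,-1]]}}

```text
time_s: 10.7
ee_pos: [523.7, 39.8, 63.3]
ee_rot: [179.8, 18.9, 88.0]
force: [0.6, 6.4, 4.8]
gripper_width: 15.8
gripper_force: 60.0
```

Run:
```python
from h import *
t=grab_frame('top');c=grab_frame('scene')
o=np.zeros((600,800,3),np.uint8)
o[:400,:400]=cv2.resize(crop(c,230,90,100,100,1),(400,400),interpolation=cv2.INTER_CUBIC)
o[:400,400:]=cv2.resize(crop(t,250,170,80,80,1),(400,400),interpolation=cv2.INTER_CUBIC)
cv2.imwrite('pics/o.png',o[:400])
print(state()['force'],state()['ee_pos'])
```

```text
[1.06159929 5.25865447 5.28457248] [523.71651678  39.86137334  63.20595588]
```

View pics/o.png

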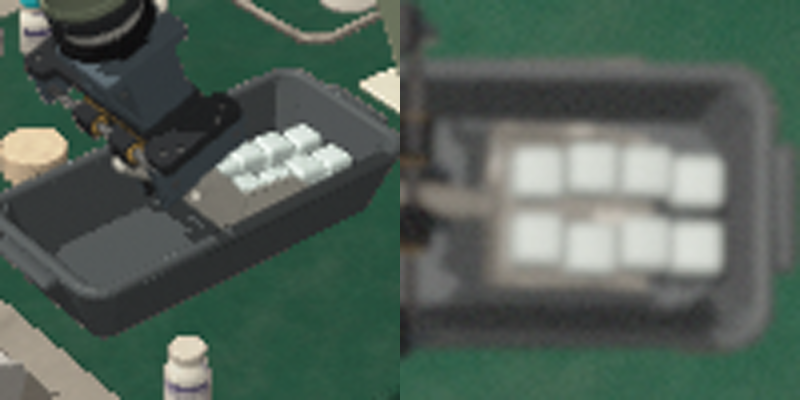

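Run:
```python
from h import *
P0=W(-91,6.5,6)
show(P0,*[W(*q) for q in((-91,10,4),(-90,16,1),(-89,24,-3),(-88,32,-7),(-87,42,-11),(-86,54,-15),(-86,70,-15),(-86,100,-15),(-86,150,-15))])
Q0=W(-86,150,-15)
dish=np.array([508-4.5,-356]) 
print('pour')
D=lambda y,z,p:pose([509,y,z],p,-92)
show(Q0,D(-150,150,-15),D(-230,150,-15),D(-300,140,-12))
```

```text
[0.0, -2.0, 0.0, 2.1, 0.0, 0.4] [523.  41.  62.] [180.  21.  88.]
[0.0, -5.0, 0.0, 5.8, -0.0, 0.1] [523.  44.  61.] [180.  24.  88.]
[0.0, -9.0, 0.0, 9.9, -0.0, 0.3] [523.  48.  60.] [180.  28.  88.]
[0.0, -13.0, 0.0, 13.4, -0.0, 0.8] [524.  51.  58.] [180.  32.  88.]
[0.0, -17.0, 0.0, 15.7, -0.0, -0.2] [524.  54.  58.] [180.  36.  88.]
[0.0, -21.0, 0.0, 16.7, -0.1, -2.8] [524.  55.  60.] [180.  40.  88.]
[0.0, -21.0, 0.0, 11.5, -0.1, -17.9] [524.  55.  76.] [180.  40.  88.]
[0.0, -21.0, 0.0, 1.7, -0.1, -46.3] [524.  55. 106.] [180.  40.  88.]
[0.0, -21.0, 0.0, -14.6, -0.1, -93.6] [524.  55. 156.] [180.  40.  88.]
pour
[0.0, 0.0, 0.0, -49.3, -7.5, 41.3] [514.  -9. 156.] [180.  40.  88.]
[0.0, 0.0, 0.0, -110.5, -4.7, 92.7] [514. -89. 156.] [180.  40.  88.]
[0.0, 3.0, 0.0, -162.8, -2.3, 140.0] [ 514. -159.  154.] [180.  37.  88.]
```

Call:
{"fn": "carry_out", "kwargs": {"commands": [[0,-2,0,2.1,0,0.4,-1],[0,-3.5,0,4,0,0.2,-1],[0,-5,0,5.8,0,0.1,-1],[0,-7,0,7.9,0,0.2,-1],[0,-9,0,9.9,0,0.3,-1],[0,-11,0,11.7,0,0.5,-1],[0,-13,0,13.4,0,0.8,-1],[0,-15,0,14.6,0,0.3,-1],[0,-17,0,15.7,0,-0.2,-1],[0,-19,0,16.2,0,-1.5,-1],[0,-21,0,16.7,0,-2.8,-1],[0,-21,0,14.5,0,-9,-1],[0,-21,0,11.5,0,-17.9,-1],[0,-21,0,7,0,-31,-1],[0,-21,0,1.7,0,-46.3,-1],[0,-21,0,-3.7,0,-62,-1],[0,-21,0,-9,0,-78,-1],[0,-21,0,-13,0,-89,-1],[0,-21,0,-14.6,0,-93.6,-1],[0,-21,0,-14.6,0,-93.6,-1]]}}

```text
time_s: 12.8
ee_pos: [523.8, 55.5, 157.0]
ee_rot: [179.8, 39.9, 87.9]
force: [0.4, 0.6, -3.0]
gripper_width: 15.9
gripper_force: 60.0
```

Run:
```python
from h import *
t=grab_frame('top').astype(int);c=grab_frame('scene')
cv2.imwrite('pics/p_t.png',t[:,:,::-1])
s=state();print(s['force'],s['ee_pos'],s['ee_rot'],s['time_s'])
w=(t.min(2)>195).astype(np.uint8)
n,_,st,ce=cv2.connectedComponentsWithStats(w[180:250,190:335])
for i in range(1,n):
    if st[i,4]>5: print(st[i],ce[i].round(1)+[190,180])
```

```text
[ 0.77519328 -0.80498762 -3.79198887] [523.19644166  55.29672799 155.75541357] [179.97832228  40.00285236  88.01316982] 12.9
[90 13  9 10 83] [284.  197.3]
[102  13  10   9  85] [296.4 197. ]
[78 15  9  9 79] [272.  198.9]
[114  22   9   8  63] [308.3 205.5]
[ 89  26  23  14 232] [289.8 212.7]
[78 28  9 11 83] [272.  213.1]
[114  35   9   8  65] [308.3 218.6][ WARN:0@1.456] global loadsave.cpp:1063 imwrite_ Unsupported depth image for selected encoder is fallbacked to CV_8U.
```

Call:
{"fn": "carry_out", "kwargs": {"commands": [[0,0,0,-4,-1,3,-1],[0,0,0,-13,-3,11,-1],[0,0,0,-27,-5,22,-1],[0,0,0,-43,-7,36,-1],[0,0,0,-60,-7,50,-1],[0,0,0,-77,-6,64,-1],[0,0,0,-94,-5.5,79,-1],[0,0,0,-110.5,-4.7,93,-1],[0,1,0,-126,-4,108,-1],[0,2,0,-140,-3.3,120,-1],[0,3,0,-151,-2.8,130,-1],[0,3,0,-158,-2.5,136,-1],[0,3,0,-162,-2.3,139,-1],[0,3,0,-162.8,-2.3,140,-1],[0,3,0,-162.8,-2.3,140,-1]]}}

```text
time_s: 14.4
ee_pos: [513.7, -159.0, 153.4]
ee_rot: [179.9, 37.0, 88.0]
force: [-0.4, -0.4, -2.5]
gripper_width: 15.9
gripper_force: 60.0
```

Run:
```python
from h import *
s=state();print(s['force'],s['ee_pos'],s['ee_rot'],s['time_s'])
D=lambda y,z,p:pose([509,y,z],p,-92)
show(D(-300,140,-12),*[D(*q) for q in((-300,110,-8),(-300,80,-3),(-300,65,2),(-300,60,8),(-300,58,20),(-300,58,30),(-300,58,42),(-298,60,55),(-290,65,65))])
t=grab_frame('top')
print(t[215:219,330:450].mean((0,2)).round().astype(int))
```

```text
[-0.43993234 -0.41335844 -2.47522016] [ 513.7421863  -158.95453663  153.42735197] [179.93086702  36.99346857  87.99769434] 14.4
[0.0, 4.0, 0.0, 11.1, -0.0, 16.9] [ 514. -160.  134.] [180.  33.  88.]
[0.0, 9.0, 0.0, 19.8, -0.0, 32.8] [ 514. -163.  116.] [180.  28.  88.]
[-0.0, 14.0, 0.0, 18.9, -0.0, 37.5] [ 514. -167.  112.] [180.  23.  88.]
[0.0, 20.0, 0.0, 9.1, -0.0, 34.0] [ 513. -172.  121.] [180.  17.  88.]
[-0.0, 32.0, 0.0, -17.3, -0.0, 24.8] [ 513. -188.  144.] [180.   5.  88.]
[0.0, 42.0, 0.0, -41.6, 0.0, 20.3] [ 512. -205.  163.] [180.  -5.  88.]
[-0.0, 54.0, -0.0, -71.2, -0.0, 20.6] [ 512. -228.  180.] [180. -17.  88.]
[-0.0, 67.0, 0.0, -102.0, -0.1, 25.1] [ 510. -256.  195.] [180. -30.  88.]
[0.0, 77.0, 0.0, -121.1, -0.3, 26.6] [ 510. -272.  205.] [-180.  -40.   88.]
[ 73  74  75  73  74  72  72  73  74  73  73  75  75  73  73  76  81  97
 113 128 142 158 183 208 222 226 226 226 225 224 221 212 191 171 181 208
 222 225 226 225 224 223 220 212 194 170 158 165 184 204 215 219 220 219
 218 218 216 209 194 171 153 148 148 148 150 153 158 157 154 150 150 153
 156 160 168 177 181 182 186 191 194 195 196 196 196 196 197 196 196 196
 196 195 195 196 196 197 196 191 181 172 166 164 165 166 168 169 175 181
 180 157 115  82  75  75  78  75  76  76  76  74]
```

Call:
{"fn": "carry_out", "kwargs": {"commands": [[0,1,0,3,0,4,-1],[0,2.5,0,7,0,10,-1],[0,4,0,11.1,0,16.9,-1],[0,6.5,0,15.5,0,25,-1],[0,9,0,19.8,0,32.8,-1],[0,11.5,0,19.5,0,35.5,-1],[0,14,0,18.9,0,37.5,-1],[0,17,0,14,0,36,-1],[0,20,0,9.1,0,34,-1],[0,24,0,0.5,0,31,-1],[0,28,0,-8.5,0,28,-1],[0,32,0,-17.3,0,24.8,-1],[0,35,0,-24.5,0,23.3,-1],[0,38,0,-32,0,21.8,-1],[0,42,0,-41.6,0,20.3,-1],[0,42,0,-41.6,0,20.3,-1],[0,42,0,-41.6,0,20.3,-1]]}}

```text
time_s: 16.15
ee_pos: [511.7, -205.1, 161.9]
ee_rot: [180.0, -5.0, 88.0]
force: [-0.5, 0.1, -2.4]
gripper_width: 15.9
gripper_force: 60.0
```

```bash
cat > blobs.py <<'E'
from h import *
t=grab_frame('top'); cv2.imwrite('pics/last.png',t[:,:,::-1])
s=state();print(s['force'].round(1),s['ee_pos'].round(),s['time_s'])
for r in range(195,236,4): print(r,' '.join(f'{v:3d}' for v in t[r,360:446:2].astype(int).mean(1).astype(int)))
E
python3 blobs.py
python3 - <<'E'
from h import *
D=lambda y,z,p:pose([509,y,z],p,-92)
show(D(-300,58,30),*[D(*q) for q in((-300,58,42),(-298,60,55),(-292,65,65))])
E
```

```text
[-0.3  0.5 -1.3] [ 512. -204.  162.] 16.2
195 108 105 110 108 123 135 123 109 128 108  91  92  98 121 133 137 138 140 139 140 141 143 143 145 141 144 142 143 140 141 140 136 117 122 136 120 112 144 188 157  79  78  75
199 110 108 108 118 135 130 105 126 117  89  85  89  89 109 129 132 134 135 134 136 138 140 140 141 142 142 145 145 143 143 140 117 108 133 131 105 129 173 201 159  83  74  74
203 110 106 116 134 133 109 123 123  86  79  80  82  84  95 116 124 126 129 128 130 131 131 133 139 137 139 141 142 142 141 119 105 126 132 114 116 152 199 204 158  84  77  82
207 108 111 132 134 112 117 127  95  86  84  76  79  78  77  91 107 115 117 122 124 127 126 131 132 132 135 136 135 133 109 103 117 136 123 108 135 162 193 199 158  89  82  81
211 109 123 134 122 112 130 102  71  71  77  84  89  90  82  76  84  97 102 106 111 115 116 120 124 124 128 129 123 102 106 111 131 132 105 123 139 157 175 187 149  81  80  78
215 120 136 129 105 129 116  95  89  78  70  71  72  80  82 107 132 135 143 113  98 101 105 107 109 117 114 103 104 108 108 120 135 117 109 133 153 165 168 178 174 103  78  80
21
[... 404 characters left out ...]
5 119 118 117 118 124 119 113 108 109 110 106 108 110 110 106 121 135 123 106 132 152 170 174 174 182 187 153  82  76  78
231 102 128 114  55  48  49  46  53  94 112 111 106 105 108 112 126 137 139 142 135 111 109 108 109 109 108 109 115 132 131 106 122 140 160 172 182 185 174 151 122  81  79  78
235 121 123  81  63  64  60  58  58  55  63  98 138 142 142 143 148 149 151 148 127 110 106 109 111 111 106 106 124 134 118 111 131 138 149 149 150 146 149 145 117  83  78  83
[0.0, 12.0, -0.0, -22.2, -0.0, -19.6] [ 512. -228.  180.] [180. -17.  88.]
[0.0, 25.0, -0.0, -48.1, -0.1, -36.9] [ 510. -256.  195.] [180. -30.  88.]
[0.0, 35.0, 0.0, -65.3, -0.3, -48.7] [ 510. -274.  205.] [-180.  -40.   88.]
```

Call:
{"fn": "carry_out", "kwargs": {"commands": [[0,4,0,-7.4,0,-6.5,-1],[0,8,0,-14.8,0,-13,-1],[0,12,0,-22.2,0,-19.6,-1],[0,16,0,-30,0,-25,-1],[0,20,0,-38,0,-30.5,-1],[0,25,0,-48.1,0,-36.9,-1],[0,30,0,-57,0,-43,-1],[0,35,0,-65.3,0,-48.7,-1],[0,35,0,-65.3,0,-48.7,-1],[0,35,0,-65.3,0,-48.7,-1],[0,35,0,-65.3,0,-48.7,-1],[0,35,0,-65.3,0,-48.7,-1]]}}

```text
time_s: 17.4
ee_pos: [510.1, -272.5, 205.9]
ee_rot: [179.9, -39.9, 88.2]
force: [0.6, -0.3, -1.6]
gripper_width: 15.8
gripper_force: 60.0
```

Run:
```python
from h import *
s=state();print(s['force'],s['ee_pos'],s['time_s'])
D=lambda y,z,p:pose([509,y,z],p,-92)
show(D(-292,65,65),*[D(*q) for q in((-280,90,60),(-240,130,45),(-200,150,35),(-120,160,25),)])
H=(PG[0]+[0,0,121],PG[1])
print('from A to over pan etc'); A=D(-120,160,25)
show(A,(A[0]+[-5,100,0],A[1]),H)
```

```text
[ 0.5940043  -0.31857772 -1.63138621] [ 510.09739944 -272.49385617  205.92149008] 17.4
[-0.0, -5.0, -0.0, 33.2, -0.4, -2.0] [ 510. -250.  228.] [180. -35.  88.]
[-0.0, -20.0, -0.0, 108.1, -1.8, 25.1] [ 511. -175.  256.] [180. -20.  88.]
[-0.0, -30.0, -0.0, 159.0, -3.2, 59.0] [ 512. -114.  262.] [-180.  -10.   88.]
[-0.0, -40.0, -0.0, 230.0, -6.0, 127.2] [513. -16. 256.] [-180.    0.   88.]
from A to over pan etc
[0.0, 0.0, 0.0, 99.8, -8.5, -0.0] [508.  84. 256.] [-180.    0.   88.]
[0.0, 0.0, -4.5, 367.1, -21.8, 29.8] [504. 352. 226.] [180.    0.   92.5]
```

Call:
{"fn": "carry_out", "kwargs": {"commands": [[0,-1,0,8,0,-1,-1],[0,-5,0,33,-0.4,-2,-1],[0,-10,0,58,-1,7,-1],[0,-15,0,83,-1.4,16,-1],[0,-20,0,108,-1.8,25,-1],[0,-25,0,134,-2.5,42,-1],[0,-30,0,159,-3.2,59,-1],[0,-34,0,187,-4.3,86,-1],[0,-38,0,214,-5.4,112,-1],[0,-40,0,227,-6,124,-1],[0,-40,0,230,-6,127.2,-1],[0,-40,0,230,-6,127.2,-1]]}}

```text
time_s: 18.6
ee_pos: [512.2, -14.6, 256.4]
ee_rot: [179.9, -0.0, 88.2]
force: [0.9, 0.1, -1.8]
gripper_width: 15.6
gripper_force: 60.0
```

Run:
```python
from h import *
t=grab_frame('top');c=grab_frame('scene')
cv2.imwrite('pics/q_t.png',t[:,:,::-1]);cv2.imwrite('pics/q_s.png',c[:,:,::-1])
s=state();print(s['force'],s['ee_pos'],s['time_s'])
f=cv2.imread('pics/f_t.png')[:,:,::-1].astype(int); d=np.abs(t.astype(int)-f).sum(2)
for r in range(186,244,2): print(r,''.join('#' if v>60 else '+' if v>25 else '.' for v in d[r,348:448]))
```

```text
[-0.45234008 -0.28518175 -1.47301381] [512.50872318 -16.47083373 256.06334291] 18.7
186 ................................................................................................+...
188 ....................................................................................................
190 ....................................................................................................
192 ....................................................................................................
194 ....................................................................................................
196 ....................................................................................................
198 ....................................................................................................
200 .........................+..........................................................................
202 .................................+#####+...++......+................................................
204 ................................+####+++++.+#++++++++++.+..+++++###
[... 1328 characters left out ...]
......................................................................
232 ...##############+..................................................................................
234 ...################+................................................................................
236 ...+##+......+#######+..............................................................................
238 ...++++++....+#######+..............................................................................
240 ...+#################+..............................................................................
242 ...##################+..............................................................................
```

Call:
{"fn": "carry_out", "kwargs": {"commands": [[0,0,0,8,0,0,-1],[0,0,-0.5,30,-2,0,-1],[0,0,-1,65,-4,0,-1],[0,0,-1.5,105,-6,0,-1],[0,0,-2,145,-9,0,-1],[0,0,-2.5,185,-11,0,-1],[0,0,-3,225,-13,0,-1],[0,0,-3.5,265,-16,0,-1],[0,0,-4,305,-18,0,-1],[0,0,-4.5,338,-20,0,-1],[0,0,-4.5,358,-21,0,-1],[0,0,-4.5,367,-21.8,0,-1],[0,0,-4.5,367,-21.8,10,-1],[0,0,-4.5,367,-21.8,30,-1],[0,0,-4.5,367,-21.8,60,-1],[0,0,-4.5,367,-21.8,80,-1],[0,0,-4.5,367,-21.8,90,-1],[0,0,-4.5,367,-21.8,91,-1],[0,0,-4.5,367,-21.8,91,-1]]}}

```text
time_s: 20.6
ee_pos: [504.3, 351.2, 165.3]
ee_rot: [179.9, -0.0, 92.5]
force: [0.0, 0.5, -1.0]
gripper_width: 15.4
gripper_force: 60.0
```

Run:
```python
from h import *
s=state();print(s['force'],s['time_s'],s['ee_pos'],rel(cur(),PG))
```

```text
[ 0.01619397  0.54354953 -1.04552609] 20.6 [504.25536784 351.19504708 165.34575794] [0.1, -0.0, -0.0, 0.6, -0.7, 60.3]
```

Call:
{"fn": "carry_out", "kwargs": {"commands": [[0,0,0,0.8,-0.3,8,-1],[0,0,0,0.8,-0.5,20,-1],[0,0,0,0.8,-0.5,32,-1],[0,0,0,0.8,-0.5,42,-1],[0,0,0,0.8,-0.5,49,-1],[0,0,0,0.8,-0.5,54,-1],[0,0,0,0.8,-0.5,57,-1],[0,0,0,0.8,-0.5,57,-1]]}}

```text
time_s: 21.4
ee_pos: [503.1, 352.5, 107.4]
ee_rot: [179.9, 0.0, 92.5]
force: [-0.2, 0.0, -0.6]
gripper_width: 15.6
gripper_force: 60.0
```

Call:
{"fn": "carry_out", "kwargs": {"commands": [[0,0,0,0,0,1,-1],[0,0,0,0,0,2,-1],[0,0,0,0,0,3,-1],[0,0,0,0,0,3.5,-1],[0,0,0,0,0,3.5,-1]]}}

```text
time_s: 21.9
ee_pos: [503.4, 352.7, 105.5]
ee_rot: [179.9, -0.0, 92.5]
force: [-1.5, 0.3, 5.1]
gripper_width: 15.8
gripper_force: 60.0
```

Call:
{"fn": "carry_out", "kwargs": {"commands": [[0,0,0,0,0,-0.5,-0.5],[0,0,0,0,0,-0.5,0],[0,0,0,0,0,-0.5,0.5],[0,0,0,0,0,-0.5,0.8],[0,0,0,0,0,-0.5,1],[0,0,0,0,0,-0.5,1],[0,0,0,0,0,-0.5,1],[0,0,0,0,0,-0.5,1],[0,0,0,0,0,-10,1],[0,0,0,0,0,-30,1],[0,0,0,0,0,-60,1],[0,0,0,0,0,-95,1],[0,0,0,0,0,-130,1],[0,0,0,0,0,-160,1],[0,0,0,0,0,-180,1],[0,0,0,0,0,-190,1],[0,0,0,0,0,-190,1]]}}

```text
time_s: 23.6
ee_pos: [503.3, 352.8, 295.9]
ee_rot: [179.8, -0.1, 92.5]
force: [-0.4, -0.2, 0.0]
gripper_width: 91.1
gripper_force: 0.0
```

Call:
{"fn": "carry_out", "kwargs": {"commands": [[0,0,0,-15,-5,-5,1],[0,0,0,-50,-20,-10,1],[0,0,0,-90,-35,-15,1],[0,0,0,-130,-50,-20,1],[0,0,0,-170,-60,-30,1],[0,0,0,-210,-70,-40,1],[0,0,0,-250,-78,-50,1],[0,0,0,-285,-82,-55,1],[0,0,0,-300,-84,-56,1],[0,0,0,-300,-84,-56,1],[0,0,0,-300,-84,-56,1]]}}

```text
time_s: 24.7
ee_pos: [431.4, 48.8, 349.2]
ee_rot: [-180.0, -0.0, 92.5]
force: [-0.6, -0.1, -0.4]
gripper_width: 91.2
gripper_force: 0.0
```

Run:
```python
from h import *
s=state();print(s['ee_pos'],s['time_s'],s['gripper_width'],abs(s['qvel']).max())
for n,k,(x0,x1,y0,y1) in(('top','f_t',(108,195,190,245)),('scene','f_s',(170,245,150,210))):
    t=grab_frame(n).astype(int); f=cv2.imread(f'pics/{k}.png')[:,:,::-1].astype(int); d=np.abs(t-f).sum(2)
    print(n)
    for r in range(y0,y1,2): print(r,''.join('#' if v>90 else '+' if v>40 else '.' for v in d[r,x0:x1]))
    if n=='top':
        for z in range(186,244,3): print(z,''.join('#' if v>60 else '+' if v>25 else '.' for v in d[z,348:448]))
```

```text
[431.35169246  48.84644971 349.22613102] 24.7 91.16635122284903 1.374012437544495
top
190 .......................................................................................
192 .......................................................................................
194 .......................................................................................
196 .......................................................................................
198 .......................................................................................
200 .......................................................................................
202 .......................................................................................
204 .......................................................................................
206 ......................................................................................+
208 ...................................................................................++##
210 ...................................................................................+###
21
[... 5367 characters left out ...]
............................................................
194 ...........................................................................
196 ...........................................................................
198 ...........................................................................
200 ...........................................................................
202 ...........................................................................
204 ...........................................................................
206 ...........................................................................
208 ...........................................................................
```

Compared with the first pictures, the scoop is back in its stand to within about a pixel. Six cubes lie in the dish and the dish has not moved.

```bash
python3 -c "
from workcell import workorder
print(workorder.job_done())"
```

```text
the job is handed in; nothing more can be done
None
```

I scooped six ice cubes into the kidney dish with no sign of a spill, laid the scoop back in its stand as found, and handed the job in at about 25 s; it returned no verdict.

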